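# Riddle the lava rock for a pot's drainage layer

## Robot

A 6-joint arm with a two-finger parallel gripper is mounted at the origin on the work surface. World frame = base frame: x ahead of the robot, y to its left, z up, the work surface at z = 0. Lengths are in m, angles in rad, forces in N, time in s.
With the tool pointing down it reaches from about 0.375 to 0.9 m from the base axis. Payload 3.1 kg.
Tool frame: the origin (TCP) lies where the fingers leave the gripper's body, on its centre line; the fingertips stand 70 mm ahead of it and the grasp point (between the pads) lies 51 mm ahead of it; z points along the fingers, y is the line along which they close (so a half turn about z gives the same grasp; the last joint's range is limited). The gripper opens to 87 mm and grips with 3 to 60 N. Pads are 19 mm wide; open, the fingers measure 117 mm over their backs; the gripper's body (75 mm by 190 mm) begins 51 mm behind the grasp point.
Start: joints at [-1.298, 0.527, 1.433, -0, 1.181, -0.178], TCP at [0.273, -0.562, 0.292] pointing down, gripper open.
Joint ranges: [-3.08, 3.08], [-0.75, 2.2], [0.22, 2.44], [-1.43, 4.57], [0, 2.65], [-2.85, 2.85]. Speed limits (rad/s): [2.79, 2.79, 3.14, 3.14, 3.14, 3.14].

## Interface

Orientations are given as a unit quaternion [x, y, z, w].
In Python, from rig import robot gives the robot as it stands.
- The arm moves only by the tool send_rows, never from a script. Its argument "deltas" is text: rows parted by semicolons, each of 7 numbers parted by spaces: the shift along the tool's x, y, z in mm, then the turn, a rotation vector about the tool's x, y, z in degrees, then the opening, from 0 (shut) to 1 (fully open). A call has 1 to 10 rows; each row shifts and turns the commanded pose from where the row before left it, along the tool's axes as they then stand; what a row does not reach is not made up. A row lasts 1/8 s, in which the tool goes at most 62.5 mm and 10.7 degrees, less where a joint would pass 70% of its speed; a pose out of reach is approached as far as the arm can. A call is refused whole if a number of a shift passes 62.5 or a number of a turn 10.7, either way. A call with a gripper value outside its range is refused whole. The fingers move at their own pace and stop on an object; "newtons" is the grip in N (left out, the last holds). Time passes only in rows, so rows that do not move let the fingers close. It gives the time, the measured TCP pose, the force, the opening and the grip force at its end, in the units of the state.
- robot.get_obs(): the state, without advancing time (a new reading comes with each control period).
- robot.camera(name): name is "scene" or "top" or "wrist"; returns a dict with "image" (400x640x3 uint8, red, green, blue), "depth" (400x640 float32, m along the optical axis (not along the pixel's ray), 0 where there is no reading), "fovy" (degrees; the focal length in pixels is half the picture's height over the tangent of half this angle, whatever the lens; pixels are square), "cx", "cy" (the principal point, pixels), "rvec" (rotation vector, rad) and "tvec" (3), from world to camera coordinates, as OpenCV has them. Camera axes: x right, y down, z forward; pixel columns grow to the right and rows downward; lengths in m; the calibration is good to about 2 mm. The wrist camera is an equidistant fisheye: a pixel r from the principal point sees the ray r / f radians off the axis. A picture is of the moment at which its call begins.
- robot.hand_in(): hands the job in; it is judged then, once.
Trained networks look in the newest picture that a camera, given by its name, has taken for a name from the list of things; names that differ only in an ending like _2 or _b are one class to them, and where a whole thing is asked for, a point or a joint stands for the part that bears it (a point fixed in the world has none). Each returns a list of dicts, best first, with "p" (0 to 1); they miss things now and then, are a little off and sometimes report something else, mostly with a low value. They report only what shows in the picture. A call takes as long as a camera call. They do not tell look-alikes from the thing itself.
- robot.find_in(camera, thing): "box" ([left, top, right, bottom] in pixels, round what is visible of it).
- robot.cut_out(camera, thing): "region" (400x640 bool, what is visible of it) and "box" ([left, top, right, bottom] in pixels, round what is visible of it).
The state is a dict: "time": time; "q": joint angles; "joint_velocities": joint speeds; "joint_torque": joint torques, N m; "position": TCP position; "tool_rot": TCP orientation; "ft_force": force on the tool from outside, world axes, zero at the start; "moment": the same for the moment, N m; "grip_width": finger opening in m; "grip_force": force on a finger pad.
Only numpy, scipy, OpenCV 4.12 (cv2) and the standard library are available. Lean on these libraries where they do the work, as an engineer would, in place of code of your own. Each camera call takes 0.05 s, during which the arm holds its last target. There are 200 camera calls.

## Task

Sort the lava rock in the riddling scoop: shake the scoop over the grey tub until all five small chips have dropped through the slots into the tub and only the three big lumps are left in the scoop, then tip the lumps over the scoop's front lip into the grey ceramic pot on the turntable as its drainage layer. Finally lay the scoop back level across the rims of the tub and let go, without knocking the pot or disturbing the other things on the turntable and the slab.

Things in the scene. Friction and masses are not known exactly. Their poses are not given: they have to be found in the camera images.
- scoop: steel riddling scoop, wooden handle, 303 mm long, 0.24 kg empty. Origin: middle of the pan's flat underside; x to the open front lip, y across, z up. Pan floor 3 mm thick, x = -75 to 75 mm, 140 mm wide; walls 40 mm high and 4 mm thick at back and sides. Starts level on the tub's two long rims, nose along the tub's +x, all eight rocks in it. Tipping the lumps out takes 40 to 50 degrees nose-down.
- scoop_handle (a point): a good place to hold the handle, at its mid-thickness, on the scoop's centre line, 128 mm behind the scoop's origin and 26 mm above its underside. The handle is a straight level bar, 26 mm wide, 20 mm thick, along the scoop's x from -95 to -193 mm; axes as the scoop.
- scoop_lip (a point): middle of the lip's front edge, 110 mm ahead of the scoop's origin, 18 mm above its underside. The lip, 124 mm wide between cheeks about 115 mm apart at the edge, rises at 25 degrees from the floor at x = 75 mm; strokes that are too hard, or more than about 20 degrees nose-down, send lumps over it.
- scoop_slots (a point): middle of the slotted floor, on its top face, 16 mm ahead of the scoop's origin. Three slots 30 mm wide run along x from -26 to 58 mm, centred at y = -38, 0, 38 mm, with 8 mm bars between and 13 mm ledges beside the walls. A lump may block a slot until it is jolted aside.
- scoop_heel (a point): middle of the plain heel plate (x = -71 to -26 mm), on its top face, 50 mm behind the scoop's origin. A rounded bead 2 mm proud across it at x = -30 mm holds the chips back until the scoop is shaken: brisk strokes of about 4 cm along x at a mean 0.2 to 0.3 m/s, nose about 5 degrees down, bring them over it.
- tub: grey plastic rectangular tub, loose, 0.9 kg, open on top, 212 mm (x) by 132 mm (y) by 85 mm high outside, walls 5 mm; origin at the centre of its underside, z up. The scoop lies across its two long rims with its underside at 85 mm.
- pot: grey ceramic plant pot, round and empty, 120 mm high, outer diameter 190 mm at the rim and 132 mm at the foot, wall 6 mm, floor 8 mm thick, 1.3 kg, loose on the turntable; origin at the centre of its underside, z up.
- pot_rim (a point): centre of the pot's mouth, level with the rim, 120 mm above the pot's underside.
- lump1: big rounded piece of lava rock, about 50 mm across and 42 mm thick, 36 to 59 g; origin at its middle. Same rock as the chips, told apart only by size; too big for the scoop's slots. It starts on the slots of the scoop.
- lump2: big rounded piece of lava rock, about 50 mm across and 42 mm thick, 36 to 59 g; origin at its middle. Same rock as the chips, told apart only by size; too big for the scoop's slots. It starts on the slots of the scoop.
- lump3: big rounded piece of lava rock, about 50 mm across and 42 mm thick, 36 to 59 g; origin at its middle. Same rock as the chips, told apart only by size; too big for the scoop's slots. It starts on the slots of the scoop.
- chip1: small rounded piece of lava rock, about 21 mm across and 17 mm thick, 10 g; origin at its middle. It starts on the plain heel plate of the scoop and passes easily through a slot.
- chip2: small rounded piece of lava rock, about 21 mm across and 17 mm thick, 10 g; origin at its middle. It starts on the plain heel plate of the scoop and passes easily through a slot.
- chip3: small rounded piece of lava rock, about 21 mm across and 17 mm thick, 10 g; origin at its middle. It starts on the plain heel plate of the scoop and passes easily through a slot.
- chip4: small rounded piece of lava rock, about 21 mm across and 17 mm thick, 10 g; origin at its middle. It starts on the plain heel plate of the scoop and passes easily through a slot.
- chip5: small rounded piece of lava rock, about 21 mm across and 17 mm thick, 10 g; origin at its middle. It starts on the plain heel plate of the scoop and passes easily through a slot.
- turntable: white plastic turntable on the slab, 380 mm across, top 28 mm above the slab with a 6 mm rim, turns freely about its centre; origin at the centre of its underside, z up. It carries the pot, cup, brush and shoe tree. Beyond it and the tub, 0.78 m and more ahead of the robot, stands a small steel toolbox with a latch, 190 mm high.
- cup: aluminium cup, 72 mm across, 85 mm high, on the turntable; origin at the centre of its underside. To be left alone.
- brush: black stiff brush, 175 by 48 mm, 78 mm high over its handle, on the turntable; origin at the centre of its underside, long side along its x. To be left alone.
- shoe_tree: blue plastic shoe tree, 235 mm long, 66 mm wide, 62 mm high, on the turntable; origin at the middle of its underside, length along its x. To be left alone.
- trowel: hand trowel lying flat on the slab, 300 mm long along its x (blade to +x), 27 mm high; origin under the root of the blade. To be left alone.
Not all that is in view belongs to the job. What is shaped like the lump1 but yellow is not meant. What is shaped like the pot but orange is not meant.

How it is judged:
On the way, in this order (a step that is already met when the one before it is completed fails the run):
1. all five chips have fallen into the tub while all three lumps are still in the scoop (x of chip1 in the frame of tub between -0.101 and 0.101 m and y of chip1 in the frame of tub between -0.061 and 0.061 m and z of chip1 in the frame of tub between 0 and 0.075 m and x of chip2 in the frame of tub between -0.101 and 0.101 m and y of chip2 in the frame of tub between -0.061 and 0.061 m and z of chip2 in the frame of tub between 0 and 0.075 m and x of chip3 in the frame of tub between -0.101 and 0.101 m and y of chip3 in the frame of tub between -0.061 and 0.061 m and z of chip3 in the frame of tub between 0 and 0.075 m and x of chip4 in the frame of tub between -0.101 and 0.101 m and y of chip4 in the frame of tub between -0.061 and 0.061 m and z of chip4 in the frame of tub between 0 and 0.075 m and x of chip5 in the frame of tub between -0.101 and 0.101 m and y of chip5 in the frame of tub between -0.061 and 0.061 m and z of chip5 in the frame of tub between 0 and 0.075 m and x of lump1 in the frame of scoop between -0.072 and 0.11 m and y of lump1 in the frame of scoop between -0.067 and 0.067 m and z of lump1 in the frame of scoop between 0.005 and 0.075 m and x of lump2 in the frame of scoop between -0.072 and 0.11 m and y of lump2 in the frame of scoop between -0.067 and 0.067 m and z of lump2 in the frame of scoop between 0.005 and 0.075 m and x of lump3 in the frame of scoop between -0.072 and 0.11 m and y of lump3 in the frame of scoop between -0.067 and 0.067 m and z of lump3 in the frame of scoop between 0.005 and 0.075 m), for 0.2 s.
2. all three lumps lie in the pot, the chips still in the tub (x of chip1 in the frame of tub between -0.101 and 0.101 m and y of chip1 in the frame of tub between -0.061 and 0.061 m and z of chip1 in the frame of tub between 0 and 0.075 m and x of chip2 in the frame of tub between -0.101 and 0.101 m and y of chip2 in the frame of tub between -0.061 and 0.061 m and z of chip2 in the frame of tub between 0 and 0.075 m and x of chip3 in the frame of tub between -0.101 and 0.101 m and y of chip3 in the frame of tub between -0.061 and 0.061 m and z of chip3 in the frame of tub between 0 and 0.075 m and x of chip4 in the frame of tub between -0.101 and 0.101 m and y of chip4 in the frame of tub between -0.061 and 0.061 m and z of chip4 in the frame of tub between 0 and 0.075 m and x of chip5 in the frame of tub between -0.101 and 0.101 m and y of chip5 in the frame of tub between -0.061 and 0.061 m and z of chip5 in the frame of tub between 0 and 0.075 m and horizontal distance between each of lump1, lump2, lump3 and pot below 0.08 m and z of lump1 in the frame of pot between 0.005 and 0.115 m and z of lump2 in the frame of pot between 0.005 and 0.115 m and z of lump3 in the frame of pot between 0.005 and 0.115 m), for 0.2 s.
At the end, for the whole second after the job is handed in: Chips in the tub, below its rim; lumps in the pot, below its rim and within 80 mm of its axis; pot upright (0.08 rad); scoop let go, right way up and level (0.08 rad) on the tub rims: underside 79-93 mm above the tub's, origin within 80 mm along and 40 mm across from its centre; all at rest (all of step 2 and z of scoop in the frame of tub between 0.079 and 0.093 m and x of scoop in the frame of tub between -0.08 and 0.08 m and y of scoop in the frame of tub between -0.04 and 0.04 m and angle between each of scoop, pot's own z axis and vertical below 0.08 rad and linear speed of scoop below 0.02 m/s and linear speed of each of lump1, lump2, lump3, chip1, chip2, chip3, chip4, chip5 below 0.03 m/s); the robot touches nothing.
It fails at once if the pot is knocked: shifted more than 40 mm or tipped more than 0.2 rad (distance of pot from where it was at the start of the episode above 0.04 m or angle between pot's own z axis and vertical above 0.2 rad).
It fails at once if the cup, brush, shoe tree or trowel is shifted more than 40 mm, or the cup is tipped over (distance of any of cup, brush, shoe_tree, trowel from where it was at the start of the episode above 0.04 m or angle between cup's own z axis and vertical above 0.5 rad).
It also fails if it takes over 51 s, if anything falls off the work surface, if the arm or the gripper's body presses on something with over 40 N, if the wrist force passes 120 N, or if a joint passes its speed limit or range.

## Working session

There is one attempt and no reset: what is moved stays moved. The work goes in short steps, Python scripts to look and compute and a tool call to move; the robot and the scene stay as the last step left them, time stands still between calls to the robot, and variables do not carry over. Pictures are saved under pics/ and viewed, at most 10 in all, crops included, and the job is handed in when it is done.

Besides the shell and the picture viewer there is one more tool, called after "Emit:" in YAML: its name, and indented under it one key for each argument. send_rows: Moves the arm, as the interface text tells. Its arguments: {"type":"object","properties":{"deltas":{"type":"string"},"newtons":{"type":"number"}},"required":["deltas"]}

```bash
mkdir -p pics; ls
cat > h.py <<'E'
import numpy as np, cv2
from scipy.spatial.transform import Rotation as R
from rig import robot
def cloud(c):
    h,w=c["depth"].shape; f=h/2/np.tan(np.radians(c["fovy"])/2)
    v,u=np.mgrid[:h,:w]; d=c["depth"]
    p=np.stack([(u-c["cx"])/f*d,(v-c["cy"])/f*d,d],-1)
    Rm=cv2.Rodrigues(np.array(c["rvec"],float))[0]
    W=(p-np.array(c["tvec"]).ravel())@Rm
    W[d==0]=np.nan
    return W
def save(n,im): cv2.imwrite("pics/"+n,im[...,::-1])
E
python3 - <<'E'
from h import *
print(robot.get_obs())
ims=[]
for n in("scene","top"):
    c=robot.camera(n);W=cloud(c);np.savez(n+".npz",W=W,im=c["image"]);ims.append(c["image"])
    print(n,c["fovy"],c["tvec"])
    for t in("scoop","scoop_handle","tub","pot","turntable","cup","trowel","lump1","chip1"):
        for r in robot.cut_out(n,t)[:8]:
            if r["p"]<.3: continue
            P=W[r["region"]];P=P[~np.isnan(P[:,0])]
            if len(P): print(t,round(r["p"],2),np.round(r["box"]),"med",np.median(P,0).round(3),"min",np.percentile(P,2,axis=0).round(3),"max",np.percentile(P,98,axis=0).round(3))
save("a.png",cv2.resize(np.vstack(ims),(800*600//1000*1,600)) if 0 else ims[0]); save("b.png",ims[1])
E
```

```text
pics
{'time': 0.0, 'q': array([-1.29749634e+00,  5.28445280e-01,  1.43391129e+00, -3.92251929e-05,
        1.18137410e+00, -1.78517731e-01]), 'joint_velocities': array([-0.00107587,  0.00054713,  0.0001589 ,  0.00134026,  0.00132142,
       -0.00113618]), 'joint_torque': array([ 5.76810926e-04, -4.40036988e+01, -1.76594192e+01,  6.33442216e-02,
        5.81593509e-02, -1.61829857e-04]), 'position': array([ 0.27272401, -0.56170687,  0.29128144]), 'tool_rot': array([ 9.74588703e-01,  2.23999367e-01, -6.87582720e-05, -1.06694646e-03]), 'ft_force': array([ 0.53968276, -0.36053525,  1.07119755]), 'moment': array([ 0.0181094 , -0.03437601, -0.01439602]), 'grip_force': 0.0, 'grip_width': 0.08681644321796148}
scene 56.89455085670348 [ 0.13538142 -0.26857855  1.22058096]
scoop 0.63 [347. 248. 492. 318.] med [0.547 0.24  0.1  ] min [0.482 0.111 0.085] max [0.642 0.395 0.128]
scoop_handle 0.78 [346. 247. 495. 319.] med [0.545 0.241 0.1  ] min [0.482 0.112 0.085] max [0.642 0.395 0.128]
tub 0.8 [341. 251. 447. 327.] med [0.598 0.212 0.034] min [0.49  0.097 0.001] max [0.647 0.325 0.086]
tub 0.55
[... 3041 characters left out ...]
 0.187 0.035] min [0.373 0.169 0.   ] max [0.415 0.208 0.041]
lump1 0.61 [175. 132. 289. 194.] med [0.55  0.241 0.098] min [0.475 0.113 0.006] max [0.634 0.397 0.128]
lump1 0.53 [235. 156. 252. 173.] med [0.549 0.221 0.119] min [0.531 0.201 0.098] max [0.575 0.244 0.124]
chip1 0.65 [444. 120. 485. 174.] med [ 0.604 -0.421  0.071] min [ 0.532 -0.474  0.03 ] max [ 0.686 -0.377  0.107]
chip1 0.53 [220. 168. 225. 174.] med [0.536 0.277 0.103] min [0.529 0.271 0.097] max [0.544 0.285 0.107]
chip1 0.52 [224. 184. 227. 189.] med [0.494 0.266 0.102] min [0.486 0.258 0.095] max [0.503 0.275 0.105]
chip1 0.41 [218. 150. 224. 156.] med [0.584 0.285 0.102] min [0.576 0.277 0.093] max [0.593 0.294 0.106]
```

View pics/a.png

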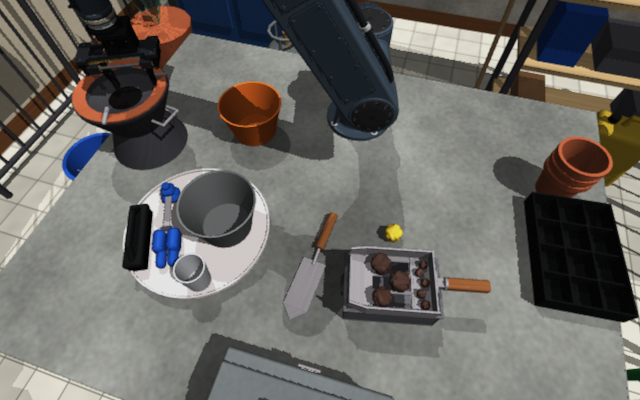

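View pics/b.png

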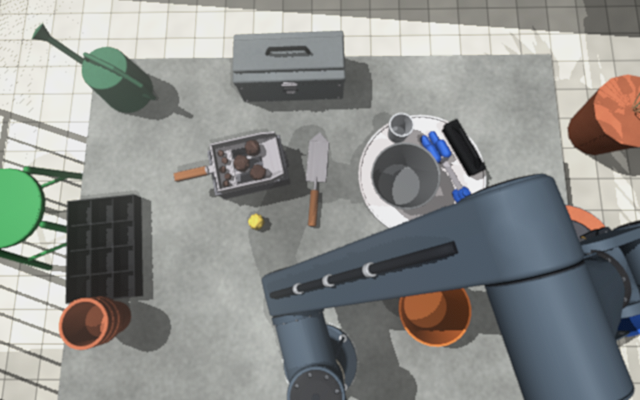

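Run:
```python
from h import *
for n in("scene","top"):
    d=np.load(n+".npz");W=d["W"];im=d["im"].astype(int)
    c=robot.camera(n);Rm=cv2.Rodrigues(np.array(c["rvec"],float))[0];print(n,c["cx"],c["cy"],"cam",-Rm.T@np.array(c["tvec"]).ravel(),"axis",Rm[2])
    # pot rim: points near z=.148 around pot
    P=W.reshape(-1,3);C=im.reshape(-1,3)
    m=(abs(P[:,2]-.147)<.006)&(np.hypot(P[:,0]-.51,P[:,1]+.24)<.13)
    q=P[m][:,:2];A=np.c_[2*q,np.ones(len(q))];s=np.linalg.lstsq(A,(q**2).sum(1),rcond=None)[0]
    print("pot",s[:2],np.sqrt(s[2]+s[:2]@s[:2]),m.sum())
    # handle (z ~ .121 top, y>.3)
    m=(P[:,1]>.31)&(P[:,1]<.41)&(P[:,0]>.45)&(P[:,0]<.65)&(P[:,2]>.112)&(P[:,2]<.13)
    h=P[m];print("handle",h.mean(0),np.ptp(h,axis=0),m.sum())
    l=cv2.fitLine(h[:,:2].astype(np.float32),cv2.DIST_L2,0,.01,.01).ravel();print(l)
    # scoop wall tops z~ .125
    m=(P[:,1]>.09)&(P[:,1]<.33)&(P[:,0]>.45)&(P[:,0]<.68)&(abs(P[:,2]-.087)<.012)
    print("rect z.087",cv2.minAreaRect(P[m][:,:2].astype(np.float32)))
    g=(P[:,2]>.22)&(P[:,2]<.6);print("gripper pts",g.sum(),np.nanmedian(P[g],0) if g.any() else '')
    # turntable circle
    m=(abs(P[:,2]-.034)<.0025)&(np.hypot(P[:,0]-.55,P[:,1]+.3)<.22)&(np.hypot(P[:,0]-.55,P[:,1]+.3)>.16)
    q=P[m][:,:2];A=np.c_[2*q,np.ones(len(q))];s=np.linalg.lstsq(A,(q**2).sum(1),rcond=None)[0];print("tt",s[:2],np.sqrt(s[2]+s[:2]@s[:2]))
```

```text
scene 316.92961594675927 197.10542750273987 cam [0.86788021 0.13774151 0.89893919] axis [-0.49891009 -0.16387917 -0.85101841]
pot [ 0.51157708 -0.2335582 ] 0.09067783953354619 681
handle [0.52964651 0.35939479 0.11970474] [0.1046257  0.09961793 0.01461292] 583
[ 0.27698037 -0.9608756   0.5296465   0.3593948 ]
rect z.087 ((0.5623688101768494, 0.21079090237617493), (0.1393861174583435, 0.21865130960941315), 13.232433319091797)
gripper pts 15423 [ 0.2759239  -0.02710591  0.39125238]
tt [ 0.54066174 -0.30464611] 0.1866899123804903
top 321.94087765731695 200.0510702372247 cam [ 0.24148403 -0.03181643  1.20798068] axis [ 0.18186845  0.01990966 -0.98312129]
pot [ 0.50437255 -0.23477834] 0.09031786476493711 552
handle [0.52056003 0.358893   0.1194811 ] [0.04334805 0.09973454 0.01486096] 328
[ 0.22763368 -0.97374684  0.52056     0.358893  ]
rect z.087 ((0.5547592639923096, 0.2094573974609375), (0.1391833871603012, 0.21863453090190887), 13.037761688232422)
gripper pts 10412 [0.18647969 0.00082686 0.3472763 ]
tt [ 0.53654914 -0.30570081] 0.1846892350067548
```

```bash
cat >> h.py <<'E'
def tool(yaw,pitch=0):
    "scoop nose yaw (deg, world), nose-down pitch (deg) -> tool rotation"
    S=R.from_euler("ZY",[yaw,pitch],degrees=True)            # scoop frame
    return S*R.from_matrix(np.array([[-1,0,0],[0,1,0],[0,0,-1.]]).T)
def plan(pos,rot,n,g=1,start=None):
    o=robot.get_obs()
    p,r=start if start else (o["position"],R.from_quat(o["tool_rot"]))
    p0,d,rv,r0=p,np.array(pos)-p,(r.inv()*rot).as_rotvec(),r
    rows=[]
    for i in range(1,n+1):
        s=i/n; tp,tr=p0+s*d,r0*R.from_rotvec(rv*s)
        dp=(r.inv().apply(tp-p)*1e3).round(1); dr=np.degrees((r.inv()*tr).as_rotvec()).round(1)
        p=p+r.apply(dp/1e3); r=r*R.from_rotvec(np.radians(dr))
        rows.append(" ".join(f"{x:g}" for x in [*dp,*dr,g]))
    for k in range(0,n,10): print("; ".join(rows[k:k+10]))
    return p,r
E
python3 - <<'E'
from h import *
plan([.529,.343,.30],tool(-76.9),18)
E
```

```text
34.8 -39 -0.4 0 0 -4.3 1; 37.5 -36.4 -0.5 0 0 -4.3 1; 40.3 -33.3 -0.4 -0 0 -4.3 1; 42.6 -30.3 -0.4 -0 0 -4.3 1; 44.7 -27.1 -0.5 -0 0 -4.2 1; 46.6 -23.6 -0.4 -0 0 -4.3 1; 48.3 -20.1 -0.4 -0 0 -4.3 1; 49.6 -16.4 -0.5 -0 0 -4.3 1; 50.7 -12.7 -0.4 -0 0 -4.3 1; 51.5 -8.8 -0.4 -0 0 -4.3 1
52 -5 -0.4 -0 0 -4.3 1; 52.3 -1 -0.5 -0 0 -4.3 1; 52.2 2.9 -0.4 -0 0 -4.3 1; 51.8 6.8 -0.4 -0 0 -4.3 1; 51.2 10.7 -0.5 -0 0 -4.2 1; 50.2 14.4 -0.4 -0 0 -4.3 1; 49 18.1 -0.4 -0 0 -4.3 1; 47.5 21.8 -0.5 -0 0 -4.3 1
```

Emit:
send_rows:
  deltas: "34.8 -39 -0.4 0 0 -4.3 1; 37.5 -36.4 -0.5 0 0 -4.3 1; 40.3 -33.3 -0.4 0 0 -4.3 1; 42.6 -30.3 -0.4 0 0 -4.3 1; 44.7 -27.1 -0.5 0 0 -4.2 1; 46.6 -23.6 -0.4 0 0 -4.3 1; 48.3 -20.1 -0.4 0 0 -4.3 1; 49.6 -16.4 -0.5 0 0 -4.3 1; 50.7 -12.7 -0.4 0 0 -4.3 1; 51.5 -8.8 -0.4 0 0 -4.3 1"
  newtons: 60

```text
time: 2.35
position: [0.4157, -0.0579, 0.2969]
tool_rot: [0.825, 0.566, 0.0, 0.001]
ft_force: [0.2, 0.0, -0.4]
grip_width: 0.0871
grip_force: 0.0
```

Emit:
send_rows:
  deltas: "52 -5 -0.4 0 0 -4.3 1; 52.3 -1 -0.5 0 0 -4.3 1; 52.2 2.9 -0.4 0 0 -4.3 1; 51.8 6.8 -0.4 0 0 -4.3 1; 51.2 10.7 -0.5 0 0 -4.2 1; 50.2 14.4 -0.4 0 0 -4.3 1; 49 18.1 -0.4 0 0 -4.3 1; 47.5 21.8 -0.5 0 0 -4.3 1; 0 0 0 0 0 0 1"

```text
time: 3.48
position: [0.5296, 0.3463, 0.2999]
tool_rot: [0.62, 0.784, 0.001, 0.0]
ft_force: [-0.6, -0.8, 0.3]
grip_width: 0.0871
grip_force: 0.0
```

```bash
cat >> h.py <<'E'
def wcloud(c):
    h,w=c["depth"].shape; f=h/2/np.tan(np.radians(c["fovy"])/2)
    v,u=np.mgrid[:h,:w]; d=c["depth"]; x,y=u-c["cx"],v-c["cy"]; r=np.hypot(x,y)+1e-9; th=r/f
    k=np.tan(np.minimum(th,1.5))*d/r
    p=np.stack([x*k,y*k,d],-1)
    Rm=cv2.Rodrigues(np.array(c["rvec"],float))[0]
    W=(p-np.array(c["tvec"]).ravel())@Rm
    W[(d==0)|(th>1.4)]=np.nan
    return W
E
python3 - <<'E'
from h import *
o=robot.get_obs();print(o["time"],o["position"],R.from_quat(o["tool_rot"]).as_matrix().round(3),o["q"])
c=robot.camera("wrist");W=wcloud(c);save("w1.png",c["image"]);np.savez("w1.npz",W=W,im=c["image"])
P=W.reshape(-1,3)
m=(P[:,1]>.325)&(P[:,1]<.45)&(P[:,0]>.45)&(P[:,0]<.65)&(P[:,2]>.112)&(P[:,2]<.13)
h=P[m];print("handle",h.mean(0),m.sum(),cv2.minAreaRect(h[:,:2].astype(np.float32)),np.median(h[:,2]))
m=(P[:,1]>.07)&(P[:,1]<.33)&(P[:,0]>.43)&(P[:,0]<.70)&(P[:,2]>.08)&(P[:,2]<.14)
print("scoop",cv2.minAreaRect(P[m][:,:2].astype(np.float32)))
for t in("scoop","tub","lump1","chip1"):
    for r in robot.cut_out("wrist",t)[:8]:
        if r["p"]<.3: continue
        Q=W[r["region"]];Q=Q[~np.isnan(Q[:,0])]
        if len(Q): print(t,round(r["p"],2),np.round(r["box"]),np.median(Q,0).round(3))
E
```

```text
3.475 [0.52961098 0.34625814 0.29988304] [[-0.23   0.973  0.002]
 [ 0.973  0.23   0.001]
 [ 0.001  0.002 -1.   ]] [4.02462475e-01 5.29436287e-01 1.40529352e+00 6.86189677e-04
 1.20465583e+00 1.69804823e-01]
handle [0.52329198 0.36949052 0.12027953] 2659 ((0.5238402485847473, 0.3667869567871094), (0.025896014645695686, 0.09037785977125168), 13.312695503234863) 0.12050389768041282
scoop ((0.5543774366378784, 0.23247504234313965), (0.1416609138250351, 0.2050115466117859), 13.107419967651367)
scoop 0.88 [249. 124. 389. 345.] [0.53  0.296 0.118]
tub 0.89 [252. 196. 380. 330.] [0.556 0.302 0.032]
lump1 0.84 [327. 309. 366. 334.] [0.597 0.207 0.114]
lump1 0.8 [184. 239. 215. 271.] [0.398 0.204 0.035]
lump1 0.75 [295. 278. 332. 321.] [0.557 0.218 0.12 ]
lump1 0.63 [264. 308. 303. 344.] [0.527 0.187 0.117]
chip1 0.78 [280. 253. 300. 270.] [0.52  0.265 0.103]
chip1 0.71 [349. 259. 368. 263.] [0.589 0.284 0.104]
chip1 0.68 [264. 252. 283. 261.] [0.501 0.266 0.104]
chip1 0.66 [325. 255. 344. 270.] [0.567 0.276 0.103]
```

View pics/w1.png

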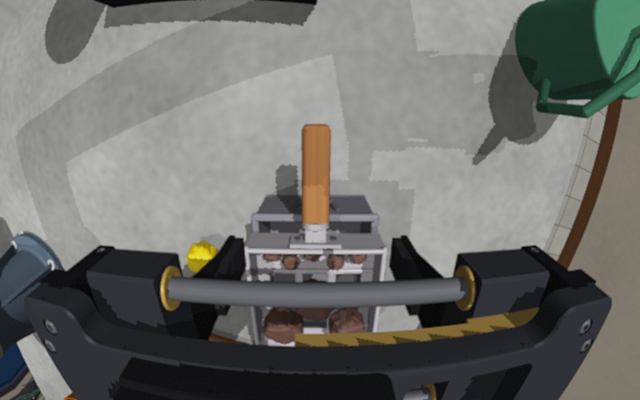

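Emit:
send_rows:
  deltas: "-1 -2.6 40 0 0 0 1; 0 0 40 0 0 0 1; 0 0 30 0 0 0 1; 0 0 20 0 0 0 1; 0 0 8 0 0 0 1; 0 0 0 0 0 0 0; 0 0 0 0 0 0 0; 0 0 0 0 0 0 0; 0 0 0 0 0 0 0; 0 0 0 0 0 0 0"
  newtons: 60

```text
time: 4.97
position: [0.5268, 0.3415, 0.1623]
tool_rot: [0.622, 0.783, 0.0, 0.0]
ft_force: [-0.3, 0.3, -0.1]
grip_width: 0.045
grip_force: 0.0
```

Emit:
send_rows:
  deltas: "0 0 0 0 0 0 0; 0 0 0 0 0 0 0; 0 0 0 0 0 0 0; 0 0 0 0 0 0 0; 0 0 0 0 0 0 0"

```text
time: 5.6
position: [0.527, 0.3415, 0.1621]
tool_rot: [0.622, 0.783, 0.0, 0.0]
ft_force: [2.2, 0.9, -1.1]
grip_width: 0.0253
grip_force: 60.0
```

Emit:
send_rows:
  deltas: "0 0 -4 0 0 0 0; 0 0 -8 0 0 0 0; 0 0 -8 0 0 0 0; 0 0 -6 0 0 0 0; 0 0 0 0 0 0 0"

```text
time: 6.22
position: [0.527, 0.3416, 0.1888]
tool_rot: [0.622, 0.783, 0.001, 0.0]
ft_force: [1.3, -0.1, -4.5]
grip_width: 0.0257
grip_force: 60.0
```

```bash
cat >> h.py <<'E'
def scoop_state():
    "handle slope rel. to tool (deg, + = nose down), and rocks"
    o=robot.get_obs(); T=R.from_quat(o["tool_rot"]); 
    c=robot.camera("wrist"); L=T.inv().apply((wcloud(c)-o["position"]).reshape(-1,3))
    m=(L[:,0]>.015)&(L[:,0]<.075)&(abs(L[:,1])<.011)&(L[:,2]>.025)&(L[:,2]<.075)
    a=np.polyfit(L[m,0],L[m,2],1)
    print("t",o["time"],"F",o["ft_force"].round(1),"handle slope",np.degrees(np.arctan(a[0])).round(2),"depth at grip",a[1].round(4),"end",np.percentile(L[m,0],99).round(4),"tool tilt",(T.as_matrix()[:,2]).round(3),o["position"].round(4))
    return c,L
def rocks(cam="scene"):
    c=robot.camera(cam);W=wcloud(c) if cam=="wrist" else cloud(c)
    for t in("lump1","chip1"):
        for r in robot.cut_out(cam,t)[:9]:
            if r["p"]<.25: continue
            Q=W[r["region"]];Q=Q[~np.isnan(Q[:,0])]
            if len(Q): print(t,round(r["p"],2),np.round(r["box"]).astype(int),np.median(Q,0).round(3))
    return c
E
python3 - <<'E'
from h import *
c,L=scoop_state()
E
```

```text
t 6.225 F [ 1.3 -0.1 -4.5] handle slope 0.62 depth at grip 0.0401 end 0.0705 tool tilt [ 0.001  0.001 -1.   ] [0.527  0.3416 0.1888]
```

Emit:
send_rows:
  deltas: "0 0 -4 0 5 0 0; -16 0 0 0 0 0 0; 32 0 0 0 0 0 0; -32 0 0 0 0 0 0; 32 0 0 0 0 0 0; -32 0 0 0 0 0 0; 16 0 0 0 0 0 0; 0 0 0 0 0 0 0; 0 0 0 0 0 0 0"

```text
time: 7.4
position: [0.5266, 0.3414, 0.1919]
tool_rot: [0.621, 0.783, 0.027, -0.034]
ft_force: [-0.1, -0.0, -3.6]
grip_width: 0.0253
grip_force: 60.0
```

Run:
```python
from h import *
scoop_state()
c=rocks("scene")
save("s2.png",cv2.resize(c["image"][235:335,330:510],(720,400),interpolation=cv2.INTER_CUBIC))
```

```text
t 7.4 F [-0.1 -0.  -3.6] handle slope -1.03 depth at grip 0.0397 end 0.0705 tool tilt [-0.02   0.084 -0.996] [0.5266 0.3414 0.1919]
lump1 0.85 [371 252 393 274] [0.535 0.178 0.122]
lump1 0.84 [386 227 404 244] [0.408 0.191 0.034]
lump1 0.57 [378 290 392 306] [0.606 0.195 0.125]
lump1 0.41 [350 248 500 316] [0.548 0.242 0.107]
chip1 0.38 [399 300 408 305] [0.572 0.255 0.02 ]
chip1 0.37 [403 292 411 299] [0.554 0.252 0.02 ]
```

View pics/s2.png

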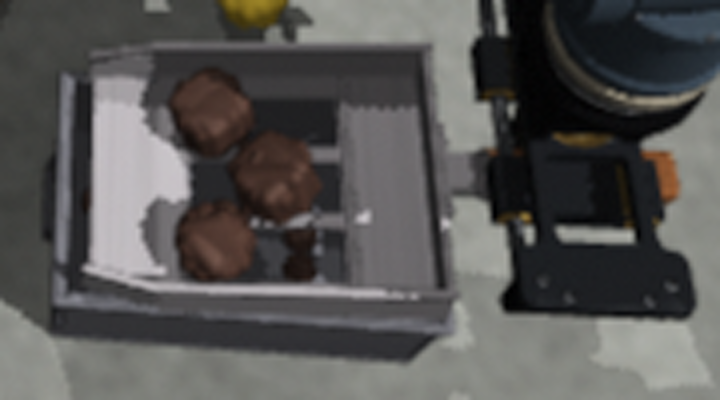

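Emit:
send_rows:
  deltas: "-16 0 0 0 0 0 0; 32 0 0 0 0 0 0; -32 0 0 0 0 0 0; 32 0 0 0 0 0 0; -32 0 0 0 0 0 0; 16 0 0 0 0 0 0; 0 0 0 0 0 0 0; 0 0 0 0 0 0 0"

```text
time: 8.6
position: [0.5267, 0.3413, 0.192]
tool_rot: [0.621, 0.783, 0.027, -0.034]
ft_force: [-0.9, 0.5, -3.1]
grip_width: 0.0253
grip_force: 60.0
```

Run:
```python
from h import *
scoop_state()
c=rocks("scene")
a=cv2.resize(c["image"][235:335,330:510],(540,300),interpolation=cv2.INTER_CUBIC)
c=rocks("top")
b=cv2.resize(c["image"][110:210,160:340],(540,300),interpolation=cv2.INTER_CUBIC)
save("s3.png",np.vstack([a,b]))
```

```text
t 8.6 F [-0.9  0.5 -3.1] handle slope -1.03 depth at grip 0.0397 end 0.0705 tool tilt [-0.02   0.085 -0.996] [0.5267 0.3413 0.192 ]
lump1 0.86 [384 268 407 293] [0.566 0.21  0.128]
lump1 0.84 [386 224 405 243] [0.408 0.192 0.035]
lump1 0.6 [369 253 395 272] [0.534 0.177 0.123]
chip1 0.41 [398 299 409 303] [0.571 0.254 0.021]
chip1 0.41 [349 246 500 316] [0.548 0.241 0.106]
chip1 0.29 [374 287 391 305] [0.609 0.191 0.125]
lump1 0.78 [244 138 261 156] [0.593 0.187 0.125]
lump1 0.73 [237 154 255 170] [0.552 0.207 0.128]
lump1 0.69 [249 165 265 180] [0.518 0.174 0.124]
lump1 0.67 [248 215 260 230] [0.393 0.189 0.035]
chip1 0.26 [243 139 261 155] [0.595 0.19  0.125]
```

View pics/s3.png

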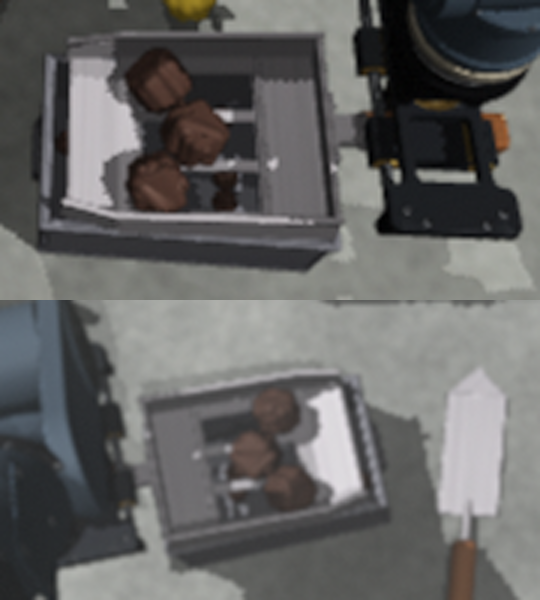

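Emit:
send_rows:
  deltas: "0 0 -20 0 -2 0 0; 0 0 -40 0 -2 0 0; 0 0 -45 0 0 0 0; 0 0 -40 0 0 0 0; 0 0 -20 0 0 0 0; 0 0 0 0 0 0 0"

```text
time: 9.7
position: [0.5286, 0.3362, 0.3589]
tool_rot: [0.622, 0.783, 0.008, -0.006]
ft_force: [-0.1, -0.3, -4.4]
grip_width: 0.0254
grip_force: 60.0
```

Run:
```python
from h import *
scoop_state();o=robot.get_obs();print(o["q"].round(3))
c=rocks("scene")
a=cv2.resize(c["image"][210:330,320:510],(600,380),interpolation=cv2.INTER_CUBIC)
save("s4.png",a)
```

```text
t 9.7 F [-0.1 -0.3 -4.4] handle slope -9.2 depth at grip 0.0377 end 0.0692 tool tilt [ 0.     0.019 -1.   ] [0.5286 0.3362 0.3589]
[0.382 0.463 1.357 0.018 1.318 0.149]
lump1 0.94 [380 263 400 282] [0.611 0.187 0.271]
lump1 0.93 [395 239 418 268] [0.568 0.205 0.276]
lump1 0.56 [379 220 406 246] [0.535 0.173 0.27 ]
chip1 0.47 [351 285 354 288] [0.565 0.121 0.02 ]
chip1 0.43 [399 304 409 307] [0.573 0.254 0.019]
```

View pics/s4.png

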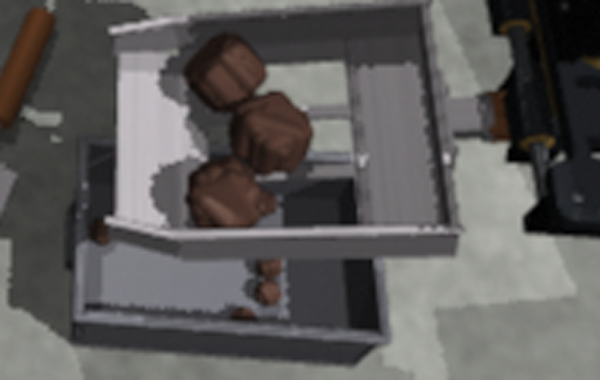

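Run:
```python
from h import *
c=robot.camera("scene");W=cloud(c)
for v in range(266,284,2): print(v,[f"{W[v,u,2]:.3f}" for u in range(376,414,3)])
save("s5.png",cv2.resize(c["image"][250:300,360:440],(800,500),interpolation=cv2.INTER_CUBIC))
```

```text
266 ['0.227', '0.256', '0.270', '0.272', '0.274', '0.279', '0.276', '0.275', '0.240', '0.244', '0.242', '0.244', '0.245']
268 ['0.229', '0.258', '0.269', '0.272', '0.274', '0.278', '0.278', '0.274', '0.270', '0.030', '0.031', '0.033', '0.030']
270 ['0.229', '0.266', '0.270', '0.273', '0.274', '0.274', '0.273', '0.274', '0.272', '0.014', '0.016', '0.021', '0.021']
272 ['0.229', '0.267', '0.268', '0.271', '0.270', '0.271', '0.271', '0.274', '0.271', '0.022', '0.018', '0.005', '0.008']
274 ['0.229', '0.259', '0.266', '0.269', '0.269', '0.270', '0.268', '0.270', '0.268', '0.024', '0.021', '0.006', '0.005']
276 ['0.228', '0.259', '0.265', '0.265', '0.264', '0.267', '0.267', '0.268', '0.266', '0.019', '0.016', '0.004', '0.005']
278 ['0.228', '0.228', '0.260', '0.263', '0.265', '0.265', '0.265', '0.265', '0.263', '0.013', '0.006', '0.005', '0.004']
280 ['0.228', '0.231', '0.256', '0.261', '0.262', '0.262', '0.262', '0.262', '0.261', '0.007', '0.005', '0.004', '0.004']
282 ['0.230', '0.231', '0.251', '0.253', '0.258', '0.263', '0.258', '0.261', '0.277', '0.277', '0.280', '0.282', '0.284']
```

View pics/s5.png

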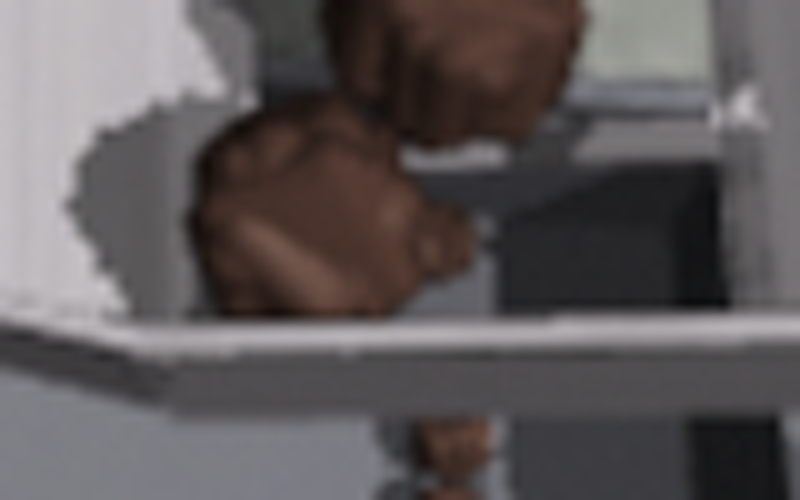

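```bash
cat >> h.py <<'E'
POT=np.array([.508,-.234]); YAW=-76.7
def tcp_for_lip(back,z,pitch,slip,yaw=YAW):
    "TCP pose putting the lip edge 'back' m short of pot axis at height z, scoop nose-down 'pitch' deg"
    n=np.array([np.cos(np.radians(yaw)),np.sin(np.radians(yaw))])
    lip=np.r_[POT-back*n,z]
    S=R.from_euler("ZY",[yaw,pitch],degrees=True)
    grip=lip-S.apply([.232,0,-.008]); t=tool(yaw,pitch-slip)
    return grip-t.apply([0,0,.051]),t
def path(fn,n,g=0,ease=True,start=None):
    "rows following fn(s)->(pos,rot), s in 0..1"
    o=robot.get_obs(); p,r=start if start else (o["position"],R.from_quat(o["tool_rot"])); rows=[]
    for i in range(1,n+1):
        s=i/n; s=s*s*(3-2*s) if ease else s
        tp,tr=fn(s); dp=(r.inv().apply(tp-p)*1e3).round(1); dr=np.degrees((r.inv()*tr).as_rotvec()).round(1)
        p=p+r.apply(dp/1e3); r=r*R.from_rotvec(np.radians(dr))
        rows.append(" ".join(f"{x:g}" for x in [*(dp+0.),*(dr+0.),g]))
    for k in range(0,n,10): print("; ".join(rows[k:k+10]))
    return p,r
def line(pos,rot):
    o=robot.get_obs(); p0,r0=o["position"],R.from_quat(o["tool_rot"]); rv=(r0.inv()*rot).as_rotvec()
    return lambda s:(p0+s*(pos-p0),r0*R.from_rotvec(rv*s))
E
python3 - <<'E'
from h import *
scoop_state()
p,t=tcp_for_lip(.05,.215,-1,9.5);print(p)
path(line(p,t),18)
E
```

```text
t 9.95 F [ 0.3 -0.3 -5.5] handle slope -9.28 depth at grip 0.0379 end 0.0692 tool tilt [-0.007  0.016 -1.   ] [0.5273 0.3356 0.355 ]
[0.4409639  0.04958267 0.26909582]
-2.3 -1.3 0.7 0 -0.1 0 0; -6.6 -3.8 2.1 0 -0.3 0 0; -10.4 -5.9 3.4 0 -0.4 0 0; -13.5 -7.8 4.4 0 -0.6 0 0; -16.1 -9.3 5.6 0 -0.8 0 0; -18.2 -10.5 6.5 -0.1 -0.8 -0.1 0; -19.6 -11.4 7.3 0 -0.9 0 0; -20.6 -12.1 8 0 -0.9 0 0; -20.9 -12.4 8.6 0 -0.9 0 0; -20.8 -12.4 8.9 0 -1 0 0
-20.2 -12.1 9.1 0 -0.9 0 0; -19 -11.5 8.8 0 -0.9 0 0; -17.3 -10.6 8.5 -0.1 -0.8 -0.1 0; -15.2 -9.3 7.6 0 -0.7 0 0; -12.6 -7.8 6.6 0 -0.6 0 0; -9.5 -6 5.1 0 -0.5 0 0; -6.1 -3.8 3.3 0 -0.3 0 0; -2.1 -1.4 1.1 0 -0.1 0 0
```

Emit:
send_rows:
  deltas: "-2.3 -1.3 0.7 0 -0.1 0 0; -6.6 -3.8 2.1 0 -0.3 0 0; -10.4 -5.9 3.4 0 -0.4 0 0; -13.5 -7.8 4.4 0 -0.6 0 0; -16.1 -9.3 5.6 0 -0.8 0 0; -18.2 -10.5 6.5 -0.1 -0.8 -0.1 0; -19.6 -11.4 7.3 0 -0.9 0 0; -20.6 -12.1 8 0 -0.9 0 0; -20.9 -12.4 8.6 0 -0.9 0 0; -20.8 -12.4 8.9 0 -1 0 0"

```text
time: 11.25
position: [0.4769, 0.1677, 0.3063]
tool_rot: [0.621, 0.782, -0.031, 0.04]
ft_force: [-0.2, -0.9, -3.4]
grip_width: 0.0256
grip_force: 60.0
```

Emit:
send_rows:
  deltas: "-20.2 -12.1 9.1 0 -0.9 0 0; -19 -11.5 8.8 0 -0.9 0 0; -17.3 -10.6 8.5 -0.1 -0.8 -0.1 0; -15.2 -9.3 7.6 0 -0.7 0 0; -12.6 -7.8 6.6 0 -0.6 0 0; -9.5 -6 5.1 0 -0.5 0 0; -6.1 -3.8 3.3 0 -0.3 0 0; -2.1 -1.4 1.1 0 -0.1 0 0; 0 0 0 0 0 0 0"

```text
time: 12.38
position: [0.4419, 0.05, 0.2703]
tool_rot: [0.618, 0.781, -0.055, 0.073]
ft_force: [0.7, -0.4, -2.9]
grip_width: 0.0254
grip_force: 60.0
```

```bash
cat >> h.py <<'E'
def check(name):
    scoop_state(); o=robot.get_obs(); print("q",o["q"].round(2))
    S=R.from_quat(o["tool_rot"]); g=o["position"]+S.apply([0,0,.051])
    im=[]
    for cam,(a,b,cc,d) in (("scene",(130,290,120,360)),("top",(100,260,280,520))):
        c=robot.camera(cam);W=cloud(c);im.append(cv2.resize(c["image"][a:b,cc:d],(450,300),interpolation=cv2.INTER_CUBIC))
        for r in robot.cut_out(cam,"lump1")[:5]+robot.cut_out(cam,"scoop")[:1]:
            Q=W[r["region"]];Q=Q[~np.isnan(Q[:,0])]
            if r["p"]>.3 and len(Q): print(cam,round(r["p"],2),np.round(r["box"]).astype(int),np.median(Q,0).round(3),"min",np.percentile(Q,2,axis=0).round(3))
        P=W.reshape(-1,3);m=(abs(P[:,2]-.147)<.006)&(np.hypot(*(P[:,:2]-POT).T)<.13)
        q=P[m][:,:2];A=np.c_[2*q,np.ones(len(q))];s=np.linalg.lstsq(A,(q**2).sum(1),rcond=None)[0];print("pot",s[:2].round(4))
    save(name,np.vstack(im))
E
python3 - <<'E'
from h import *
check("t1.png")
E
```

```text
t 12.375 F [ 0.7 -0.4 -2.9] handle slope -9.24 depth at grip 0.0379 end 0.0693 tool tilt [ 0.045 -0.176 -0.983] [0.4419 0.05   0.2703]
q [-0.04  0.32  1.91 -0.23  0.87 -0.13]
scene 0.8 [252 170 272 190] [ 0.455 -0.124  0.216] min [ 0.43  -0.147  0.196]
scene 0.75 [386 224 400 242] [0.409 0.19  0.035] min [0.387 0.172 0.016]
scene 0.67 [268 183 282 203] [ 0.489 -0.09   0.218] min [ 0.465 -0.109  0.202]
scene 0.57 [247 200 266 212] [ 0.528 -0.109  0.218] min [ 0.499 -0.13   0.186]
scene 0.64 [223 163 370 229] [ 0.469 -0.076  0.194] min [ 0.397 -0.19   0.182]
pot [ 0.5115 -0.2334]
top 0.82 [351 157 371 173] [ 0.514 -0.113  0.217] min [ 0.497 -0.133  0.202]
top 0.61 [348 173 366 191] [ 0.47  -0.095  0.219] min [ 0.453 -0.113  0.209]
top 0.6 [362 186 374 203] [ 0.438 -0.127  0.219] min [ 0.42  -0.146  0.206]
top 0.95 [310 146 397 219] [ 0.476 -0.072  0.192] min [ 0.392 -0.188  0.   ]
pot [ 0.5045 -0.2348]
```

View pics/t1.png

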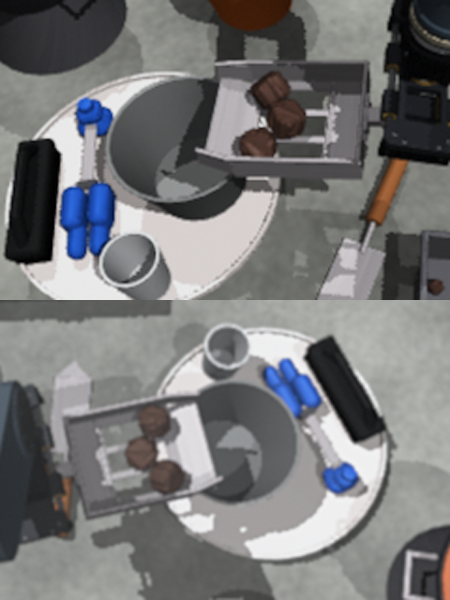

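Run:
```python
from h import *
d=9.8
f=lambda s: tcp_for_lip(.05,.215-.04*min(1,s*1.6),-.5+48*s,d)
path(f,20,ease=False)
```

```text
-4.5 -0.9 -7 0.2 2.6 0 0; -3.8 0 -6.3 0 2.4 0 0; -4.1 0 -6.2 0 2.4 0 0; -4.1 0 -6.2 0 2.4 0 0; -4.3 0 -6.3 0 2.4 0 0; -4.4 0 -6.2 0 2.4 0 0; -4.5 0 -6.2 0 2.4 0 0; -4.7 0 -6.3 0 2.4 0 0; -4.8 0 -6.3 0 2.4 0 0; -5 0 -6.3 0 2.4 0 0
-5.1 0 -6.3 0 2.4 0 0; -5.2 0 -6.3 0 2.4 0 0; -4.8 0 -7.9 0 2.4 0 0; -4.3 0 -9.5 0 2.4 0 0; -4.3 0 -9.4 0 2.4 0 0; -4.4 0 -9.4 0 2.4 0 0; -4.3 0 -9.5 0 2.4 0 0; -4.3 0 -9.4 0 2.4 0 0; -4.3 0 -9.4 0 2.4 0 0; -4.3 0 -9.4 0 2.4 0 0
```

Emit:
send_rows:
  deltas: "-4.5 -0.9 -7 0.2 2.6 0 0; -3.8 0 -6.3 0 2.4 0 0; -4.1 0 -6.2 0 2.4 0 0; -4.1 0 -6.2 0 2.4 0 0; -4.3 0 -6.3 0 2.4 0 0; -4.4 0 -6.2 0 2.4 0 0; -4.5 0 -6.2 0 2.4 0 0; -4.7 0 -6.3 0 2.4 0 0; -4.8 0 -6.3 0 2.4 0 0; -5 0 -6.3 0 2.4 0 0"

```text
time: 13.98
position: [0.4508, 0.0063, 0.3325]
tool_rot: [0.616, 0.779, 0.074, -0.094]
ft_force: [-0.3, 0.7, -3.6]
grip_width: 0.0253
grip_force: 60.0
```

Run:
```python
from h import *
check("t2.png")
```

```text
t 13.975 F [-0.3  0.7 -3.6] handle slope -9.16 depth at grip 0.0378 end 0.0692 tool tilt [-0.055  0.231 -0.971] [0.4508 0.0063 0.3325]
q [-0.35  0.27  1.77  0.21  1.24 -0.66]
scene 0.59 [247 201 267 214] [ 0.527 -0.115  0.213] min [ 0.424 -0.155  0.033]
scene 0.54 [262 180 283 207] [ 0.489 -0.097  0.224] min [ 0.461 -0.119  0.206]
scene 0.51 [386 227 404 243] [0.407 0.19  0.035] min [0.387 0.171 0.019]
scene 0.47 [249 167 272 185] [ 0.453 -0.13   0.216] min [ 0.423 -0.153  0.188]
scene 0.8 [223 153 359 224] [ 0.481 -0.094  0.213] min [ 0.403 -0.189  0.166]
pot [ 0.5115 -0.2336]
top 0.71 [361 185 377 205] [ 0.437 -0.131  0.215] min [ 0.417 -0.152  0.189]
top 0.6 [369 156 379 174] [ 0.51  -0.142  0.208] min [ 0.405 -0.154  0.166]
top 0.7 [356 152 389 209] [ 0.463 -0.16   0.169] min [ 0.402 -0.185  0.164]
pot [ 0.5044 -0.2349]
```

Emit:
send_rows:
  deltas: "-5.1 0 -6.3 0 2.4 0 0; -5.2 0 -6.3 0 2.4 0 0; -4.8 0 -7.9 0 2.4 0 0; -4.3 0 -9.5 0 2.4 0 0; -4.3 0 -9.4 0 2.4 0 0; -4.4 0 -9.4 0 2.4 0 0; -4.3 0 -9.5 0 2.4 0 0; -4.3 0 -9.4 0 2.4 0 0; -4.3 0 -9.4 0 2.4 0 0; -4.3 0 -9.4 0 2.4 0 0"

```text
time: 15.58
position: [0.4691, -0.0693, 0.3919]
tool_rot: [0.587, 0.742, 0.2, -0.253]
ft_force: [-0.6, 0.3, -2.4]
grip_width: 0.0256
grip_force: 60.0
```

Emit:
send_rows:
  deltas: "0 0 0 0 0 0 0; 0 0 0 0 0 0 0; 0 0 0 0 0 0 0"

```text
time: 15.95
position: [0.4686, -0.0684, 0.3917]
tool_rot: [0.587, 0.742, 0.2, -0.253]
ft_force: [-0.1, 0.5, -1.4]
grip_width: 0.0253
grip_force: 60.0
```

Run:
```python
from h import *
check("t3.png")
```

```text
t 15.95 F [-0.1  0.5 -1.4] handle slope -8.68 depth at grip 0.0378 end 0.0694 tool tilt [-0.141  0.595 -0.792] [ 0.4686 -0.0684  0.3917]
q [-0.6   0.36  1.58  0.43  1.71 -0.88]
scene 0.83 [386 225 402 243] [0.408 0.191 0.035] min [0.388 0.172 0.016]
scene 0.78 [206 201 225 218] [ 0.489 -0.263  0.072] min [ 0.471 -0.287  0.057]
scene 0.78 [201 217 214 231] [ 0.538 -0.261  0.073] min [ 0.517 -0.282  0.049]
scene 0.65 [218 226 233 236] [ 0.542 -0.217  0.073] min [ 0.528 -0.233  0.069]
scene 0.62 [224 130 322 224] [ 0.51  -0.068  0.285] min [ 0.447 -0.179  0.165]
pot [ 0.5116 -0.2337]
top 0.78 [310 151 347 178] [ 0.455 -0.024  0.383] min [ 0.438 -0.071  0.003]
pot [ 0.5751 -0.286 ]
```

View pics/t3.png

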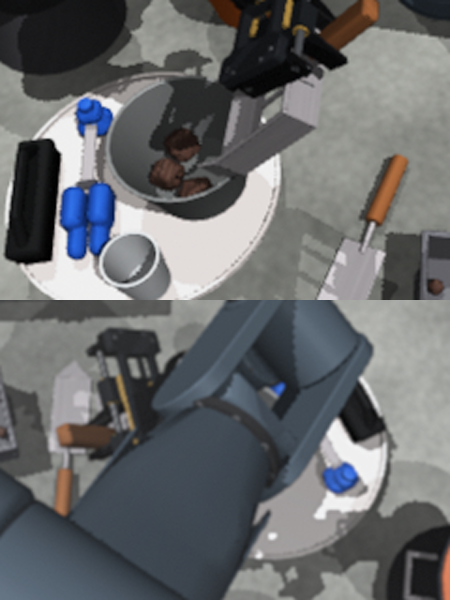

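Run:
```python
from h import *
for cam in("scene","top"):
    c=robot.camera(cam);P=cloud(c).reshape(-1,3)
    m=(P[:,1]>.07)&(P[:,1]<.36)&(P[:,0]>.43)&(P[:,0]<.70)&(P[:,2]>.079)&(P[:,2]<.092)
    print(cam,"tub rim",m.sum(),cv2.minAreaRect(P[m][:,:2].astype(np.float32)))
    m=(P[:,1]>.12)&(P[:,1]<.31)&(P[:,0]>.48)&(P[:,0]<.64)&(P[:,2]>.01)&(P[:,2]<.03)
    print(robot.cut_out(cam,"chip1") and [(np.round(r["box"]).astype(int).tolist(),round(r["p"],2)) for r in robot.cut_out(cam,"chip1") if r["p"]>.3])
# retreat: up/back, untilt
o=robot.get_obs();p0,r0=o["position"],R.from_quat(o["tool_rot"])
n=np.array([np.cos(np.radians(YAW)),np.sin(np.radians(YAW)),0])
st=path(line(p0-.05*n+[0,0,.03],tool(YAW,25)),5)
sl=9.5
def over(x,y,under,slip=sl):   # level scoop with origin x,y and underside height
    g=np.array([x,y,under+.026])-.122*n; t=tool(YAW,-slip); return g-t.apply([0,0,.051]),t
p1,r1=over(.558,.213,.145)
rv=(st[1].inv()*r1).as_rotvec()
path(lambda s:(st[0]+s*(p1-st[0]),st[1]*R.from_rotvec(rv*s)),18,start=st)
print(p1)
```

```text
scene tub rim 1162 ((0.5603537559509277, 0.2104448527097702), (0.14014452695846558, 0.21892289817333221), 13.228586196899414)
[([400, 299, 410, 306], 0.63), ([351, 283, 353, 288], 0.44), ([401, 292, 410, 300], 0.37)]
top tub rim 403 ((0.5554314851760864, 0.20925934612751007), (0.14006909728050232, 0.21827296912670135), 13.270709991455078)
[([313, 163, 351, 178], 0.51)]
6 0 0.7 0 -1.3 0 0; 14.4 0 1.4 0 -3.2 0 0; 17.3 0 0.7 0 -3.7 0 0; 14.4 0 -0.4 0 -3.2 0 0; 6.1 0 -0.5 0 -1.3 0 0
1.9 1.4 2.9 0 -0.3 0 0; 5.6 3.8 8.1 0 -0.9 0 0; 9 6 12.7 0 -1.4 0 0; 12.1 7.9 16.3 0 -1.8 0 0; 15.2 9.5 19.1 0 -2.1 0 0; 17.9 10.7 20.9 0 -2.4 0 0; 20.4 11.6 21.9 0 -2.7 0 0; 22.6 12.3 22.1 0 -2.8 0 0; 24.2 12.5 21.4 0 -2.8 0 0; 25.3 12.6 20.3 0 -2.9 0 0
25.5 12.3 18.4 0 -2.8 0 0; 25.2 11.6 16.4 0 -2.7 0 0; 23.7 10.7 13.9 0 -2.4 0 0; 21.5 9.4 11.4 0 -2.1 0 0; 18.3 7.9 8.8 0 -1.8 0 0; 14.2 6.1 6.3 0 -1.4 0 0; 9.1 3.8 3.8 0 -0.9 0 0; 3.3 1.4 1.3 0 -0.3 0 0
[0.5279975  0.33991949 0.22130057]
```

Emit:
send_rows:
  deltas: "6 0 0.7 0 -1.3 0 0; 14.4 0 1.4 0 -3.2 0 0; 17.3 0 0.7 0 -3.7 0 0; 14.4 0 -0.4 0 -3.2 0 0; 6.1 0 -0.5 0 -1.3 0 0"

```text
time: 17.23
position: [0.4566, -0.0185, 0.4232]
tool_rot: [0.605, 0.766, 0.134, -0.168]
ft_force: [0.5, 0.3, -2.9]
grip_width: 0.0256
grip_force: 60.0
```

Emit:
send_rows:
  deltas: "1.9 1.4 2.9 0 -0.3 0 0; 5.6 3.8 8.1 0 -0.9 0 0; 9 6 12.7 0 -1.4 0 0; 12.1 7.9 16.3 0 -1.8 0 0; 15.2 9.5 19.1 0 -2.1 0 0; 17.9 10.7 20.9 0 -2.4 0 0; 20.4 11.6 21.9 0 -2.7 0 0; 22.6 12.3 22.1 0 -2.8 0 0; 24.2 12.5 21.4 0 -2.8 0 0; 25.3 12.6 20.3 0 -2.9 0 0"

```text
time: 18.48
position: [0.4985, 0.1909, 0.3033]
tool_rot: [0.621, 0.783, 0.026, -0.034]
ft_force: [0.3, -0.4, -3.4]
grip_width: 0.0253
grip_force: 60.0
```

Emit:
send_rows:
  deltas: "25.5 12.3 18.4 0 -2.8 0 0; 25.2 11.6 16.4 0 -2.7 0 0; 23.7 10.7 13.9 0 -2.4 0 0; 21.5 9.4 11.4 0 -2.1 0 0; 18.3 7.9 8.8 0 -1.8 0 0; 14.2 6.1 6.3 0 -1.4 0 0; 9.1 3.8 3.8 0 -0.9 0 0; 3.3 1.4 1.3 0 -0.3 0 0; 0 0 0 0 0 0 0"

```text
time: 19.6
position: [0.528, 0.3399, 0.2211]
tool_rot: [0.619, 0.781, -0.052, 0.065]
ft_force: [-0.4, -0.9, -2.1]
grip_width: 0.0254
grip_force: 60.0
```

Run:
```python
from h import *
scoop_state()
n=np.array([np.cos(np.radians(YAW)),np.sin(np.radians(YAW)),0]);l=np.array([-n[1],n[0],0])
im=[]
for cam in("scene","top"):
    c=robot.camera(cam);P=cloud(c).reshape(-1,3); im.append(cv2.resize(c["image"][90:335,330:510] if cam=="scene" else c["image"][60:260,160:340],(300,400)))
    X=(P-[.558,.213,0])@np.c_[n,l,[0,0,1]]
    # side wall tops: highest points near y=+-68
    for sgn in(1,-1):
        m=(abs(X[:,1]-sgn*.068)<.008)&(X[:,0]>-.08)&(X[:,0]<.07)&(X[:,2]>.15)&(X[:,2]<.25)
        b=[(round(x,3),np.percentile(X[m&(abs(X[:,0]-x)<.012),2],90).round(4)) for x in(-.06,-.03,0,.03,.06) if (m&(abs(X[:,0]-x)<.012)).sum()>3]
        print(cam,sgn,b)
    m=(X[:,2]>.13)&(X[:,2]<.2)&(abs(X[:,1])<.1)&(X[:,0]>-.078)&(X[:,0]<.15); print(np.percentile(X[m],[1,99],axis=0).round(3))
save("u1.png",np.hstack(im))
```

```text
t 19.6 F [-0.4 -0.9 -2.1] handle slope -8.94 depth at grip 0.0381 end 0.0695 tool tilt [ 0.037 -0.161 -0.986] [0.528  0.3399 0.2211]
scene 1 [(-0.06, np.float64(0.1823)), (-0.03, np.float64(0.1796)), (0, np.float64(0.1771)), (0.03, np.float64(0.1745)), (0.06, np.float64(0.1725))]
scene -1 [(-0.06, np.float64(0.1819)), (-0.03, np.float64(0.1802)), (0, np.float64(0.1763)), (0.03, np.float64(0.174)), (0.06, np.float64(0.1727))]
[[-0.074 -0.067  0.131]
 [ 0.11   0.072  0.183]]
top 1 [(-0.06, np.float64(0.1816)), (-0.03, np.float64(0.18)), (0, np.float64(0.1771)), (0.03, np.float64(0.1754)), (0.06, np.float64(0.1738))]
top -1 [(-0.06, np.float64(0.1828)), (-0.03, np.float64(0.1806)), (0, np.float64(0.1777)), (0.03, np.float64(0.176)), (0.06, np.float64(0.1745))]
[[-0.074 -0.074  0.131]
 [ 0.11   0.065  0.183]]
```

Run:
```python
from h import *
n=np.array([np.cos(np.radians(YAW)),np.sin(np.radians(YAW)),0])
g=np.array([.558,.212,.092+.026])-.122*n; t=tool(YAW,-13.6); p=g-t.apply([0,0,.051])
path(line(p,t),9)
```

```text
0.4 0 1.8 0 -0.1 0 0; 1.1 0 4.9 0 -0.4 0 0; 1.7 -0.1 7 0 -0.6 0 0; 2 0 8.3 0 -0.6 0 0; 2.3 -0.1 8.7 0 -0.7 0 0; 2.2 0 8.3 0 -0.6 -0.1 0; 2 0 6.9 0 -0.6 0 0; 1.4 -0.1 4.8 0 -0.4 0 0; 0.5 0 1.8 0 -0.1 0 0
```

Emit:
send_rows:
  deltas: "0.4 0 1.8 0 -0.1 0 0; 1.1 0 4.9 0 -0.4 0 0; 1.7 -0.1 7 0 -0.6 0 0; 2 0 8.3 0 -0.6 0 0; 2.3 -0.1 8.7 0 -0.7 0 0; 2.2 0 8.3 0 -0.6 -0.1 0; 2 0 6.9 0 -0.6 0 0; 1.4 -0.1 4.8 0 -0.4 0 0; 0.5 0 1.8 0 -0.1 0 0; 0 0 0 0 0 0 0"

```text
time: 21.0
position: [0.5271, 0.343, 0.1672]
tool_rot: [0.616, 0.779, -0.074, 0.093]
ft_force: [0.2, 0.1, -1.7]
grip_width: 0.0253
grip_force: 60.0
```

```bash
cat >> h.py <<'E'
def walls(z0,z1):
    n=np.array([np.cos(np.radians(YAW)),np.sin(np.radians(YAW)),0]);l=np.array([-n[1],n[0],0])
    o=robot.get_obs();print(o["position"].round(4),o["ft_force"].round(1))
    for cam in("scene","top"):
        c=robot.camera(cam);P=cloud(c).reshape(-1,3);X=(P-[.558,.212,0])@np.c_[n,l,[0,0,1]]
        for sgn in(1,-1):
            m=(abs(X[:,1]-sgn*.068)<.008)&(X[:,0]>-.08)&(X[:,0]<.07)&(X[:,2]>z0)&(X[:,2]<z1)
            print(cam,sgn,[float(np.percentile(X[m&(abs(X[:,0]-x)<.012),2],90).round(4)) for x in(-.06,-.03,0,.03,.06) if (m&(abs(X[:,0]-x)<.012)).sum()>3])
        m=(X[:,2]>.11)&(X[:,2]<.15)&(abs(X[:,1])<.1)&(X[:,0]>-.078)&(X[:,0]<.15);print(np.percentile(X[m],[1,99],axis=0).round(3).tolist())
E
python3 -c "
from h import *
walls(.1,.16)"
```

```text
[0.5271 0.343  0.1672] [ 0.2  0.1 -1.7]
scene 1 [0.1326, 0.1325, 0.1326, 0.1321, 0.1316]
scene -1 [0.1325, 0.1323, 0.1326, 0.1312, 0.131]
[[-0.077, -0.067, 0.11], [0.111, 0.073, 0.135]]
top 1 [0.1328, 0.1325, 0.1322, 0.1306, 0.1313]
top -1 [0.133, 0.1338, 0.1328, 0.132, 0.1331]
[[-0.076, -0.074, 0.11], [0.11, 0.067, 0.136]]
```

Emit:
send_rows:
  deltas: "0.7 0 3 0 0 0 0; 0.6 0 2.4 0 0 0 0; 0.4 0 1.6 0 0 0 0; 0 0 0 0 0 0 0; 0 0 0 0 0 0 0"

```text
time: 21.72
position: [0.527, 0.343, 0.1606]
tool_rot: [0.616, 0.779, -0.074, 0.093]
ft_force: [-1.1, -0.3, 3.8]
grip_width: 0.0253
grip_force: 60.0
```

```bash
python3 -c "
from h import *
walls(.1,.16)"
```

```text
[0.527  0.343  0.1606] [-1.1 -0.3  3.8]
scene 1 [0.1276, 0.1269, 0.1266, 0.1268, 0.1278]
scene -1 [0.1269, 0.1265, 0.127, 0.1269, 0.1272]
[[-0.076, -0.068, 0.11], [0.11, 0.072, 0.131]]
top 1 [0.1257, 0.1266, 0.1282, 0.1272, 0.1273]
top -1 [0.1265, 0.1276, 0.1277, 0.1271, 0.1283]
[[-0.077, -0.074, 0.11], [0.11, 0.067, 0.132]]
```

Emit:
send_rows:
  deltas: "0 0 0 0 0 0 0.6; 0 0 0 0 0 0 0.6; 0 0 0 0 0 0 0.6; 0 0 0 0 0 0 0.6; 0 0 0 0 0 0 0.6; 0 0 0 0 0 0 0.6; 0 0 -8 0 0 0 0.6; 0 0 -20 0 0 0 0.6; 0 0 -40 0 0 0 0.6; 0 0 -40 0 0 0 0.6"

```text
time: 23.08
position: [0.521, 0.3679, 0.2664]
tool_rot: [0.616, 0.779, -0.074, 0.093]
ft_force: [0.6, 0.0, -0.7]
grip_width: 0.0521
grip_force: 0.0
```

Emit:
send_rows:
  deltas: "0 0 -40 0 0 0 0.6; 0 0 -20 0 0 0 0.6; 0 0 0 0 0 0 0.6; 0 0 0 0 0 0 0.6"

```text
time: 23.58
position: [0.5174, 0.381, 0.3224]
tool_rot: [0.616, 0.779, -0.075, 0.092]
ft_force: [-0.5, -0.1, 0.8]
grip_width: 0.0523
grip_force: 0.0
```

Run:
```python
from h import *
walls(.1,.16)
c=rocks("scene");save("z.png",cv2.resize(c["image"][150:340,110:510],(800,380)))
c=robot.camera("top")
```

```text
[0.5174 0.381  0.3224] [-0.5 -0.1  0.8]
scene 1 [0.1273, 0.1269, 0.1269, 0.1271, 0.1267]
scene -1 [0.1263, 0.1272, 0.1263, 0.127, 0.1263]
[[-0.077, -0.068, 0.111], [0.11, 0.073, 0.131]]
top 1 [0.1268, 0.1274, 0.1274, 0.1275, 0.1276]
top -1 [0.1268, 0.1273, 0.127, 0.1284, 0.1279]
[[-0.077, -0.074, 0.111], [0.11, 0.067, 0.132]]
lump1 0.71 [217 227 233 236] [ 0.544 -0.219  0.073]
lump1 0.57 [205 201 227 216] [ 0.488 -0.262  0.07 ]
lump1 0.47 [201 219 218 232] [ 0.538 -0.261  0.072]
lump1 0.25 [342 246 486 319] [0.545 0.231 0.096]
```

View pics/z.png

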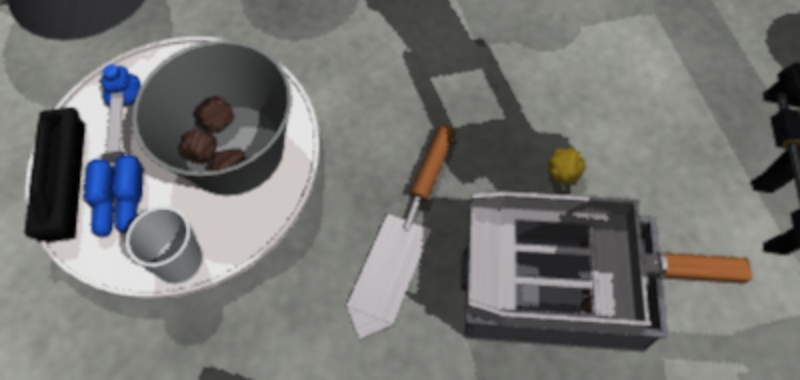

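The picture shows the three lumps in the pot at about (210,135). The scoop lies level and empty on the tub at (560,265), and the other things have not moved. I'm handing in.

```bash
python3 -c "
from rig import robot
print(robot.hand_in())"
```

```text
the job is handed in; nothing more can be done
None
```

I handed the job in at about 24 s of the 51 s allowed, but the judge's verdict was not shown. By the camera checks, the five chips are in the tub, the three lumps are in the grey pot, the scoop lies level and released on the tub rims, and nothing else has visibly moved.

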